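# Refill the sensor test rack and show the failed module to the inspection camera

## Robot

A 7-joint arm with a two-finger parallel gripper is mounted at the origin on the work surface. World frame = base frame: x ahead of the robot, y to its left, z up, the work surface at z = 0. Lengths are in m, angles in degrees, forces in N, time in s.
With the tool pointing down it reaches from about 0.4 to 0.9 m from the base axis. Payload 5.5 kg.
Tool frame: the origin (TCP) lies at the very end of the fingers, on their centre line; the grasp point (between the pads) lies 19 mm behind it; z points along the fingers, y is the direction in which the jaws open and shut (so a half turn about z gives the same grasp; the last joint's range is limited). The gripper opens to 85 mm and grips with 20 to 120 N. Pads are 22 mm wide; open, the fingers measure 114 mm over their backs; the gripper's body (76 mm by 85 mm) begins 54 mm behind the grasp point. The pads swing forward as they close: fully open they stand 13 mm farther back than shut.
Start: joints at [-53.331, 28.699, -24.465, 88.831, 12.651, 65.22, -12.049], TCP at [0.239, 0.604, 0.231] pointing down, gripper open.
Joint ranges: [-164.97, 164.97], [-17.58, 116.51], [-87.97, 89.64], [11.32, 138.91], [-80.73, 260.73], [10.89, 115.49], [-147.41, 147.41]. Speed limits (degrees/s): [147.25, 147.25, 180, 180, 180, 180, 180].

## Interface

Orientations are given as [roll, pitch, yaw] about the fixed x, y, z axes, in that order (R = Rz(yaw) Ry(pitch) Rx(roll)).
In Python, from cell import * gives the robot as it stands. The module is installed in compiled form; this text tells all that it offers.
- The arm moves only by the shell command python3 -m inch 'ROWS' [OPENING] [FORCE]. ROWS is a JSON object of lists of equal length, an entry for each row: "xyz": the shift along the tool's x, y, z in m, a list of three; "delta_rot": the turn, a rotation vector about the tool's x, y, z in units of 5 degrees (1.0 is 5 degrees), a list of three. A call has 1 to 5 rows; each row is the pose to reach, as a shift and turn from the pose commanded when the call began, along the tool's axes at that moment; what a row does not reach only later rows make up. A row lasts 1/8 s, in which the tool goes at most 62.5 mm and 10.7 degrees, less where a joint would pass 70% of its speed; a pose out of reach is approached as far as the arm can. A call with a gripper value outside its range is refused whole. OPENING is the finger opening in m, from 0 to 0.0854, set as the call begins (- or left out, the last holds). The fingers move at their own pace and stop on an object; FORCE is the grip in N (left out, the last holds). Time passes only in rows, so rows that repeat a pose let the fingers close. It gives the time, the measured TCP pose, the force and the opening at its end, in the units of the state.
- get_obs(): the state, without advancing time (a new reading comes with each control period).
- snapshot(name): name is "scene" or "top" or "wrist"; returns the picture (400x640x3 uint8, blue, green, red); there is no depth.
- get_calibration(name): a dict with "fx", "fy", "cx", "cy" (pixels), "world_from_camera" (4x4, takes a point from camera to world coordinates). Camera axes: x right, y down, z forward; pixel columns grow to the right and rows downward; lengths in m; the calibration is good to about 2 mm. The wrist camera is an equidistant fisheye: a pixel r from the principal point sees the ray r / f radians off the axis. A picture is of the moment at which its call begins: read the wrist's pose just before it. get_calibration takes no time and is no camera call; for the wrist camera it gives the pose at the moment of the call.
- sign_off(): hands the job in, once; it reports no verdict.
The state is a dict: "clock": time; "joint_positions": joint angles; "dq": joint speeds; "joint_efforts": joint torques, N m; "tool_pos": TCP position; "orientation": TCP orientation; "wrist_force": force on the tool from outside, world axes, zero at the start; "ft_torque": the same for the moment, N m; "opening": opening from 0.0 (shut) to 1.0 (fully open).
Only numpy, scipy, OpenCV 4.12 (cv2) and the standard library are available. Lean on these libraries where they do the work, as an engineer would, in place of code of your own. Each camera call takes 0.05 s, during which the arm holds its last target. There are 200 camera calls.

## Task

Put the white-capped spare sensor module upright and fully down into the one empty pocket of the test rack, its window facing the same way as the others', and let go of it. Then pull out the failed module (red cap) and show it to the inspection camera: hold it steady, clear of everything else, with the middle of its window at the camera's focus point where the red aiming beams cross, the window squarely facing the lens and the red cap uppermost. Finish while still holding it there; leave the green-capped modules and everything else on the bench as they are.

Things in the scene. Friction and masses are not known exactly. Their poses are not given: they have to be found in the camera images.
- rack: white rack block fixed to the bench, 270 (x) x 80 (y) x 24 mm (z), origin at centre of underside; five pockets in one row along its x axis, 50 mm apart; yellow contact block (20 mm long, 34 mm tall) at its +x end, towards which the windows of all modules in the rack face
- tray: low blue open tray fixed to the bench, 120 x 130 x 14 mm, floor 4 mm thick, holds the spare; origin at centre of underside
- camera_stand: inspection camera on a stand fixed to the bench: 100 mm square dark base, origin at centre of its underside; thin post 360 mm tall, standing 30 mm behind the origin; grey camera head with black lens looking to the stand's -x side and about 25 degrees downward, at about 300 mm height
- focus (a point): focus point of the inspection camera, on the lens axis 150 mm in front of the lens glass (about 230 mm above the bench), where its two thin red aiming beams cross in a red dot (light only, touches nothing). Axes: x points from here back along the lens axis to the lens (up about 25 degrees), y level, z upward and leaning away from the lens. A module shown properly has its window centre here and its x, y, z axes along these
- failed: the failed sensor module, with the RED top cap, standing in a rack pocket: black box-shaped sensor module, 32 (x, front to back) x 44 (y, width) x 70 mm (z, height), about 0.15 kg, upright at the start, coloured top cap, white-framed blue glass window in the middle of its +x face, a black strip on top along the window-side edge, and a brass foot (26 x 38 mm, lowest 6 mm). Origin at centre of underside
- spare: the spare sensor module, with the WHITE top cap, standing in the blue tray: black box-shaped sensor module, 32 (x, front to back) x 44 (y, width) x 70 mm (z, height), about 0.15 kg, upright at the start, coloured top cap, white-framed blue glass window in the middle of its +x face, a black strip on top along the window-side edge, and a brass foot (26 x 38 mm, lowest 6 mm). Origin at centre of underside
- failed_center (a point): centre of the red-capped module, 35 mm above its underside; its axes are the module's: x out of the window, y across its 44 mm width, z to the cap
- failed_window (a point): centre of the red-capped module's window face, 16 mm along +x from the module's centre; same axes
- spare_center (a point): centre of the white-capped module, 35 mm above its underside; its axes are the module's: x out of the window, y across its 44 mm width, z to the cap
- spare_window (a point): centre of the white-capped module's window face, 16 mm along +x from the module's centre; same axes
- good0_center (a point): centre of a good module (GREEN top cap, same shape as the failed one), in a rack pocket; bystander, leave alone
- good1_center (a point): centre of a good module (GREEN top cap, same shape as the failed one), in a rack pocket; bystander, leave alone
- good2_center (a point): centre of a good module (GREEN top cap, same shape as the failed one), in a rack pocket; bystander, leave alone
- pocket0 (a point): centre of the mouth of a rack pocket, level with the rack's top, 24 mm above the bench; axes of the rack. Pocket opening 36 (x) x 48 mm (y), 18 mm deep; a seated module's centre is 17 mm above this point and its x axis is along the rack's x. One pocket of the five is empty at the start, which one varies
- pocket1 (a point): centre of the mouth of a rack pocket, level with the rack's top, 24 mm above the bench; axes of the rack. Pocket opening 36 (x) x 48 mm (y), 18 mm deep; a seated module's centre is 17 mm above this point and its x axis is along the rack's x. One pocket of the five is empty at the start, which one varies
- pocket2 (a point): centre of the mouth of a rack pocket, level with the rack's top, 24 mm above the bench; axes of the rack. Pocket opening 36 (x) x 48 mm (y), 18 mm deep; a seated module's centre is 17 mm above this point and its x axis is along the rack's x. One pocket of the five is empty at the start, which one varies
- pocket3 (a point): centre of the mouth of a rack pocket, level with the rack's top, 24 mm above the bench; axes of the rack. Pocket opening 36 (x) x 48 mm (y), 18 mm deep; a seated module's centre is 17 mm above this point and its x axis is along the rack's x. One pocket of the five is empty at the start, which one varies
- pocket4 (a point): centre of the mouth of a rack pocket, level with the rack's top, 24 mm above the bench; axes of the rack. Pocket opening 36 (x) x 48 mm (y), 18 mm deep; a seated module's centre is 17 mm above this point and its x axis is along the rack's x. One pocket of the five is empty at the start, which one varies
- interface_box: white and black interface box, 75 x 110 x 28 mm, loose bystander; origin at centre of underside
- cup: white plastic cup, 70 mm wide, 85 mm tall, loose bystander; origin at centre of underside
- screwdriver: red-handled screwdriver lying on the bench, loose bystander; origin under its middle
- jar: small jar with grey cap, 56 mm wide, 70 mm tall, loose bystander; origin at centre of underside
There are look-alikes about, which are no part of the job. Leave any purple look-alike of the spare alone.

How it is judged (in metres and radians):
On the way, in this order (a step that is already met when the one before it is completed fails the run):
1. the spare stands fully seated in the empty pocket, window facing as the others, released, with the failed module still in its own pocket (((horizontal distance between spare_center and pocket0 below 0.006 m and z of spare_center in the frame of pocket0 below 0.02 m and x of spare_window in the frame of pocket0 above 0.005 m) or (horizontal distance between spare_center and pocket1 below 0.006 m and z of spare_center in the frame of pocket1 below 0.02 m and x of spare_window in the frame of pocket1 above 0.005 m) or (horizontal distance between spare_center and pocket2 below 0.006 m and z of spare_center in the frame of pocket2 below 0.02 m and x of spare_window in the frame of pocket2 above 0.005 m) or (horizontal distance between spare_center and pocket3 below 0.006 m and z of spare_center in the frame of pocket3 below 0.02 m and x of spare_window in the frame of pocket3 above 0.005 m) or (horizontal distance between spare_center and pocket4 below 0.006 m and z of spare_center in the frame of pocket4 below 0.02 m and x of spare_window in the frame of pocket4 above 0.005 m)) and angle between spare_center's own z axis and vertical below 0.08 rad and contact force between the fingers and spare below 0.1 N and distance of failed_center from where it was at the start of the episode below 0.012 m), for 0.2 s.
2. the failed module is lifted clear of the rack (z of failed_center in the frame of rack above 0.1 m and contact force between the fingers and failed above 0.5 N), for 0.1 s.
At the end, for the whole second after the job is handed in: Red-capped module held still, touching only the fingers: window within 15 mm of the focus point, facing the lens and level within 0.2 rad, cap uppermost. Spare released in a pocket: within 6 mm, at most 3 mm above its floor, upright within 0.08 rad, window as the others (((horizontal distance between spare_center and pocket0 below 0.006 m and z of spare_center in the frame of pocket0 below 0.02 m and x of spare_window in the frame of pocket0 above 0.005 m) or (horizontal distance between spare_center and pocket1 below 0.006 m and z of spare_center in the frame of pocket1 below 0.02 m and x of spare_window in the frame of pocket1 above 0.005 m) or (horizontal distance between spare_center and pocket2 below 0.006 m and z of spare_center in the frame of pocket2 below 0.02 m and x of spare_window in the frame of pocket2 above 0.005 m) or (horizontal distance between spare_center and pocket3 below 0.006 m and z of spare_center in the frame of pocket3 below 0.02 m and x of spare_window in the frame of pocket3 above 0.005 m) or (horizontal distance between spare_center and pocket4 below 0.006 m and z of spare_center in the frame of pocket4 below 0.02 m and x of spare_window in the frame of pocket4 above 0.005 m)) and angle between spare_center's own z axis and vertical below 0.08 rad and contact force between each of the fingers, failed and spare below 0.1 N and distance between failed_window and focus below 0.015 m and x of failed_center in the frame of focus below 0 m and angle between the x axis of failed_center and the x axis of focus, either way round below 0.2 rad and angle between the y axis of failed_center and the y axis of focus, either way round below 0.2 rad and angle between failed_center's own z axis and vertical below 0.8 rad and contact force between the fingers and failed above 0.5 N and linear speed of failed below 0.03 m/s and angular speed of failed below 0.3 rad/s and contact force between failed and rack below 0.1 N and contact force between failed and camera_stand below 0.1 N); the arm keeps its last pose, push and grip.
It fails at once if a good (green-capped) module is pulled up or displaced by more than 12 mm (distance of any of good0_center, good1_center, good2_center from where it was at the start of the episode above 0.012 m).
It fails at once if another thing on the bench is shifted by more than 20 mm (distance of any of interface_box, cup, screwdriver, jar from where it was at the start of the episode above 0.02 m).
It also fails if it takes over 54 s, if anything falls off the work surface, if the arm or the gripper's body presses on something with over 40 N, if the wrist force passes 120 N, or if a joint passes its speed limit or range.

## Working session

There is one attempt and no reset: what is moved stays moved. The work goes in short steps, Python scripts to look and compute and a shell command to move; the robot and the scene stay as the last step left them, time stands still between calls to the robot, and variables do not carry over. Pictures are saved under pics/ and viewed, about 8 in all and at most 12, crops included, and the job is handed in when it is done.

```bash
mkdir -p pics; python3 - <<'E'
from cell import *
import cv2,numpy as np
print(get_obs())
for n in("scene","top"):
    cv2.imwrite(f"pics/{n}0.png",snapshot(n)); c=get_calibration(n); print(n,c["fx"],c["fy"],c["cx"],c["cy"],np.round(c["world_from_camera"],4).tolist())
E
```

```text
{'clock': 0.0, 'joint_positions': array([-53.33147209,  28.75442904, -24.45214283,  88.89178869,
        12.65201126,  65.22010422, -12.04903525]), 'dq': array([-0.0674704 , -0.03939957,  0.05772352, -0.01191087,  0.01346276,
       -0.02199272,  0.01346881]), 'joint_efforts': array([ 7.42625434e-04, -5.69504499e+01, -5.81640869e+00, -2.80939114e+01,
        1.04457434e-02,  1.21178370e-02,  4.40240143e-06]), 'tool_pos': array([0.23895933, 0.6037308 , 0.23024841]), 'orientation': array([-1.79887297e+02, -2.33482854e-03,  1.58414597e+02]), 'wrist_force': array([-0.00386667, -0.04900958, -0.32063319]), 'ft_torque': array([0.03014397, 0.02608961, 0.01050056]), 'opening': 1.0008430643423636}
scene 384.36893072453057 384.36893072453057 319.98993457635373 197.48296079739112 [[0.4629, 0.6212, -0.6323, 1.3226], [0.8863, -0.31, 0.3442, -0.439], [0.0178, -0.7197, -0.6941, 0.9666], [0.0, 0.0, 0.0, 1.0]]
top 364.2342708520083 364.2342708520083 313.8180052430836 199.31670243983584 [[0.0047, -0.9878, 0.1558, 0.4444], [-1.0, -0.0034, 0.0085, -0.058], [-0.0078, -0.1558, -0.9878, 1.0173], [0.0, 0.0, 0.0, 1.0]]
```

View pics/scene0.png

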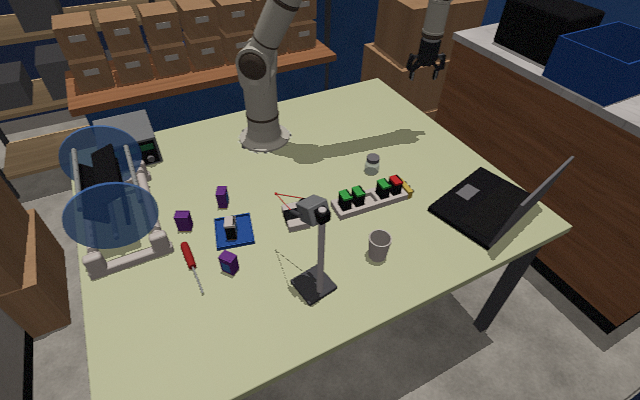

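View pics/top0.png

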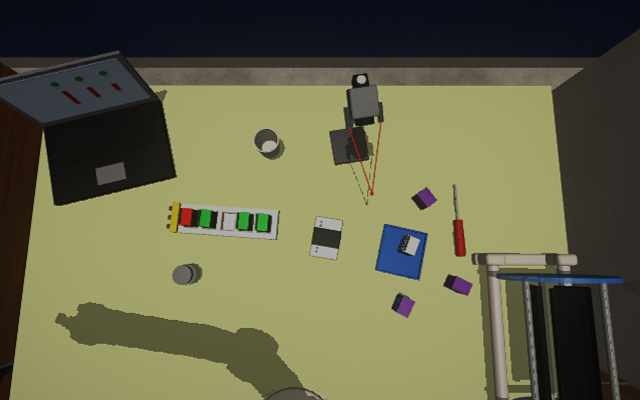

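The top view shows:
- **Rack:** yellow block at (175,217), red at (186,217), greens at (207,218), (246,222) and (263,222), and an empty-looking pocket at about (229,221).
- **Spare candidates:** the white-capped module in the tray at (410,244), and purple look-alikes at (424,198), (458,285) and (403,305). The white box at (326,238) is the interface box.
- **Choice:** (410,244). I'll check it in a close crop.

```bash
cat > h.py <<'E'
from cell import *
import cv2,numpy as np
from scipy.spatial.transform import Rotation as R
def ray(n,u,v,c=None):
    c=c or get_calibration(n); T=np.array(c["world_from_camera"])
    x=(u-c["cx"])/c["fx"]; y=(v-c["cy"])/c["fy"]
    if n=="wrist":
        r=np.hypot(x,y); s=np.sin(r)/max(r,1e-9); d=np.array([x*s,y*s,np.cos(r)])
    else: d=np.array([x,y,1.])
    return T[:3,3],T[:3,:3]@d/np.linalg.norm(d)
def onz(n,u,v,z,c=None):
    o,d=ray(n,u,v,c); return o+d*(z-o[2])/d[2]
def tri(rays):
    A=0;b=0
    for o,d in rays:
        P=np.eye(3)-np.outer(d,d); A=A+P; b=b+P@o
    return np.linalg.solve(A,b)
def proj(n,p,c=None):
    c=c or get_calibration(n); T=np.linalg.inv(c["world_from_camera"]); q=T[:3,:3]@np.array(p)+T[:3,3]
    if n=="wrist":
        r=np.hypot(q[0],q[1]); k=np.arctan2(r,q[2])/max(r,1e-9); return np.array([c["cx"]+c["fx"]*q[0]*k,c["cy"]+c["fy"]*q[1]*k])
    return np.array([c["cx"]+c["fx"]*q[0]/q[2],c["cy"]+c["fy"]*q[1]/q[2]])
def delta(p,rot):
    "shift & turn (inch units) from current measured TCP pose to p,Rotation"
    o=get_obs(); C=R.from_euler("xyz",o["orientation"],degrees=True)
    return np.round(C.inv().apply(np.array(p)-o["tool_pos"]),4), np.round((C.inv()*rot).as_rotvec(degrees=True)/5,3)
def tool(yaw_y,tilt=None):
    "tool down with tool y along world yaw_y deg"
    y=np.array([np.cos(np.radians(yaw_y)),np.sin(np.radians(yaw_y)),0]); z=np.array([0,0,-1.])
    return R.from_matrix(np.c_[np.cross(y,z),y,z])
E
python3 - <<'E'
from h import *
im=cv2.imread("pics/top0.png"); s=cv2.imread("pics/scene0.png")
a=cv2.resize(im[195:255,160:290],(780,360),interpolation=cv2.INTER_CUBIC)
b=cv2.resize(im[185:275,340:440],(400,230*400//255),interpolation=cv2.INTER_CUBIC)
b=cv2.resize(im[220:285,370:435],(260,260),interpolation=cv2.INTER_CUBIC); d=cv2.resize(s[205:255,205:265],(312,260)); e=cv2.resize(im[170:235,345:397],(208,260))
cv2.imwrite("pics/crop.png",np.vstack([a[:, :780],np.hstack([b,d,e])])[:600])
h=cv2.cvtColor(im,cv2.COLOR_BGR2HSV)
def blobs(name,m,z,amin=60):
    for c in cv2.findContours(m.astype(np.uint8),0,1)[0]:
        if cv2.contourArea(c)>amin:
            r=cv2.minAreaRect(c); bx=[onz("top",*p,z)[:2].round(4).tolist() for p in cv2.boxPoints(r)]
            print(name,np.round(r[0],1),cv2.contourArea(c),onz("top",*r[0],z).round(4),bx)
H,S,V=h[...,0],h[...,1],h[...,2]
X=np.arange(640)[None]; Y=np.arange(400)[:,None]; rk=(X>150)&(X<300)&(Y>190)&(Y<250)
blobs("green",rk&(H>45)&(H<80)&(S>150)&(V>60),.076)
blobs("red",rk&((H<8)|(H>172))&(S>150)&(V>80),.076)
blobs("yellow",rk&(H>18)&(H<32)&(S>190)&(V>100),.034,20)
blobs("tray",(H>105)&(H<125)&(S>150)&(V>60)&(X>350)&(X<450)&(Y>210)&(Y<290),.014)
blobs("rackwhite",rk&(S<40)&(V>110),.024)
blobs("spare",(X>390)&(X<430)&(Y>225)&(Y<262)&(S<60)&(V>130),.074,30)
E
```

```text
green [262.5 222. ] 158.5 [0.5328 0.0829 0.076 ] [[0.5537, 0.0978], [0.5538, 0.0691], [0.5122, 0.0681], [0.5121, 0.0966]]
green [243.1 220.5] 153.0 [0.5364 0.1334 0.076 ] [[0.5154, 0.1486], [0.5594, 0.1475], [0.5576, 0.1182], [0.5137, 0.1195]]
green [204.9 217.9] 154.0 [0.543  0.2332 0.076 ] [[0.5228, 0.2485], [0.5664, 0.2461], [0.5634, 0.2177], [0.5198, 0.2204]]
red [185.1 216.4] 153.0 [0.5467 0.2852 0.076 ] [[0.5268, 0.3024], [0.5706, 0.2997], [0.5668, 0.2678], [0.523, 0.2708]]
yellow [174.3 216.9] 166.0 [0.5497 0.3298 0.034 ] [[0.5119, 0.3411], [0.59, 0.3376], [0.5879, 0.3184], [0.5099, 0.3222]]
tray [401.5 251.3] 1980.0 [ 0.4602 -0.2889  0.014 ] [[0.4087, -0.2159], [0.5359, -0.2445], [0.5124, -0.3629], [0.3863, -0.3322]]
rackwhite [227.7 220.9] 1994.0 [0.5403 0.1864 0.024 ] [[0.5096, 0.3221], [0.5902, 0.3213], [0.5712, 0.0496], [0.4913, 0.0538]]
spare [411.9 245.3] 142.5 [ 0.4745 -0.302   0.074 ] [[0.4596, -0.2812], [0.4993, -0.2985], [0.4895, -0.3229], [0.45, -0.3055]]
```

View pics/crop.png

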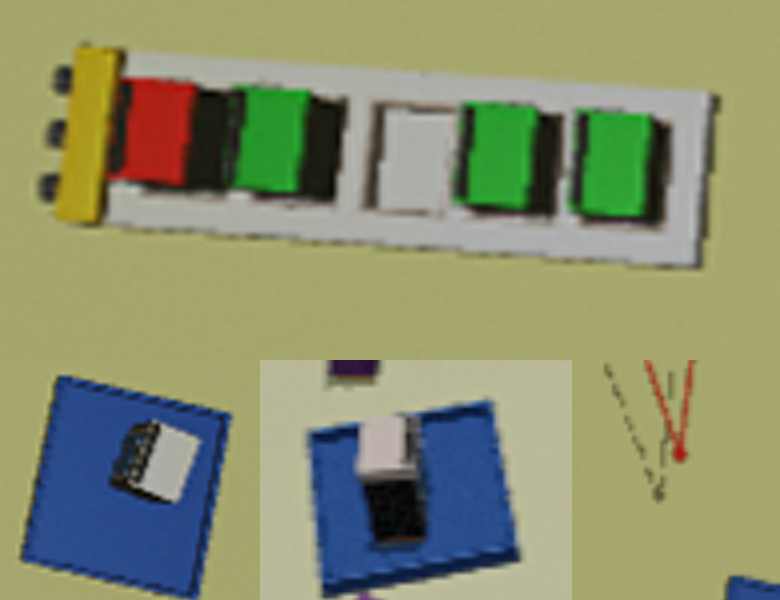

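The crop confirms:
- **Spare:** white cap with the black strip on its left side, so its window faces roughly +y.
- **Rack:** the empty pocket is the middle one. The modules have strips on the yellow side.

Next I'll move over the rack to look at it with the wrist camera, on the way to the spare.

```bash
python3 - <<'E'
from h import *
print(delta([.49,.186,.28],tool(-3.9)))
print(delta([.49,.186,.28],tool(-3.9+180)))
E
```

```text
(array([-0.3871, -0.2963, -0.0491]), array([-1.8000e-02,  1.2000e-02,  1.4463e+01]))
(array([-0.3871, -0.2963, -0.0491]), array([-1.3000e-02, -1.9000e-02, -2.1537e+01]))
```

```bash
python3 -m inch '{"xyz":[[-0.047,-0.036,-0.006],[-0.094,-0.072,-0.012],[-0.141,-0.108,-0.018],[-0.188,-0.144,-0.024],[-0.235,-0.18,-0.03]],"delta_rot":[[0,0,1.8],[0,0,3.6],[0,0,5.4],[0,0,7.2],[0,0,9]]}' 
python3 - <<'E'
from h import *
print(delta([.49,.186,.28],tool(-3.9)))
E
```

```text
clock: 0.72
tool_pos: [0.392, 0.3486, 0.2613]
orientation: [-180.0, 0.0, 113.1]
wrist_force: [1.4, 0.4, 0.7]
opening: 0.996
(array([-0.188 ,  0.0263, -0.0187]), array([-3.000e-03,  1.000e-03,  5.402e+00]))
```

```bash
python3 -m inch '{"xyz":[[-0.047,0.006,-0.005],[-0.094,0.012,-0.01],[-0.141,0.02,-0.015],[-0.185,0.026,-0.018],[-0.185,0.026,-0.018]],"delta_rot":[[0,0,1.6],[0,0,3.2],[0,0,4.8],[0,0,5.4],[0,0,5.4]]}' 
python3 - <<'E'
from h import *
c=get_calibration("wrist"); im=snapshot("wrist"); cv2.imwrite("pics/w1.png",im)
import pickle; pickle.dump(c,open("w1.pkl","wb")); print(get_obs()["tool_pos"],c)
E
```

```text
clock: 1.35
tool_pos: [0.4907, 0.1867, 0.2792]
orientation: [180.0, 0.1, 86.0]
wrist_force: [-0.6, 0.5, -0.0]
opening: 0.998
[0.48932034 0.18934157 0.27899397] {'fx': 309.70691628693146, 'fy': 309.70691628693146, 'cx': 321.3875241377587, 'cy': 205.02120265207154, 'world_from_camera': array([[ 9.97454414e-01, -6.86119516e-02, -1.94188335e-02,
         4.94978249e-01],
       [-7.13023641e-02, -9.56580983e-01, -2.82610680e-01,
         2.58062607e-01],
       [ 8.14783451e-04,  2.83275879e-01, -9.59038118e-01,
         4.22501177e-01],
       [ 0.00000000e+00,  0.00000000e+00,  0.00000000e+00,
         1.00000000e+00]])}
```

View pics/w1.png

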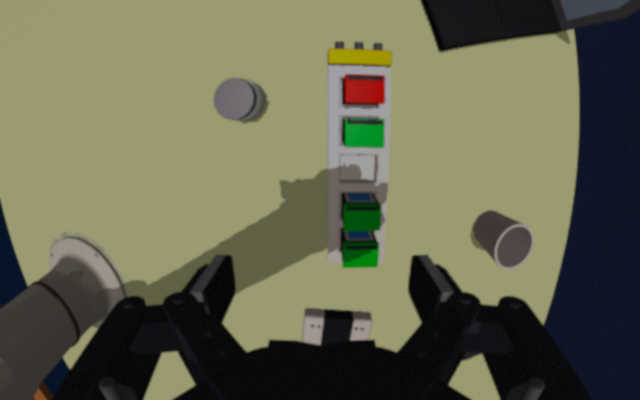

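The wrist view shows yellow at (360,57), red at (363,90), greens at (363,132), (361,213) and (360,250), and the empty pocket at (358,167). Windows face the yellow end.

```bash
cat >> h.py <<'E'
def blobs(n,c,im,name,lo,hi,box,z,amin=60):
    h=cv2.cvtColor(im,cv2.COLOR_BGR2HSV); lo=np.array(lo); hi=np.array(hi)
    m=cv2.inRange(h,lo,hi) if lo[0]<=hi[0] else cv2.inRange(h,np.array([0,*lo[1:]]),hi)|cv2.inRange(h,lo,np.array([180,*hi[1:]]))
    k=np.zeros_like(m); x0,y0,x1,y1=box; k[y0:y1,x0:x1]=255; m&=k
    for q in cv2.findContours(m,0,1)[0]:
        if cv2.contourArea(q)<amin: continue
        w=np.array([onz(n,*p,z,c)[:2] for p in q[:,0]],np.float32)*1000
        r=cv2.minAreaRect(w); b=cv2.boxPoints(r); e=b[1]-b[0],b[2]-b[1]
        l=max(e,key=np.linalg.norm)
        print(name,"px",np.round(q[:,0].mean(0)),"mm",np.round(r[0],1),"size",np.round(sorted(r[1]),1),"long-axis yaw",round(float(np.degrees(np.arctan2(l[1],l[0]))%180),1))
E
python3 - <<'E'
from h import *
import pickle
c=pickle.load(open("w1.pkl","rb")); im=cv2.imread("pics/w1.png")
b=(300,30,420,280)
blobs("wrist",c,im,"green",[45,150,40],[80,255,255],b,.076)
blobs("wrist",c,im,"red",[172,150,60],[8,255,255],b,.076)
blobs("wrist",c,im,"yellow",[18,190,80],[32,255,255],b,.034)
blobs("wrist",c,im,"white",[0,0,90],[180,50,255],b,.024)
for p in [(340,154),(377,154),(339,180),(378,180)]: print(onz("wrist",*p,.006,c).round(4))
g=cv2.resize(im[40:275,320:400],None,fx=1,fy=1)
print(im[145:190:3,358].tolist())
E
```

```text
green px [360. 254.] mm [530.6  88.9] size [33.4 44.4] long-axis yaw 175.3
green px [361. 217.] mm [534.1 138.1] size [34.  44.1] long-axis yaw 175.9
green px [363. 133.] mm [540.6 236.6] size [29.2 44.2] long-axis yaw 174.5
red px [363.  90.] mm [544.  285.4] size [31.7 43.7] long-axis yaw 176.2
yellow px [359.  57.] mm [548.2 331.3] size [19.5 76.5] long-axis yaw 176.0
white px [358. 172.] mm [538.7 186.2] size [ 82.2 272. ] long-axis yaw 86.0
[0.5167 0.2052 0.006 ]
[0.5673 0.2022 0.006 ]
[0.5132 0.1694 0.006 ]
[0.5675 0.1658 0.006 ]
[[46, 142, 21], [149, 153, 148], [161, 160, 160], [129, 130, 136], [158, 157, 158], [160, 159, 159], [158, 158, 159], [121, 123, 128], [97, 100, 109], [95, 99, 108], [93, 97, 108], [90, 94, 103], [64, 67, 75], [88, 93, 102], [92, 97, 106]]
```

```bash
python3 - <<'E'
from h import *
t=cv2.imread("pics/top0.png"); s=cv2.imread("pics/scene0.png")
def red(im,box):
    x0,y0,x1,y1=box; h=cv2.cvtColor(im,cv2.COLOR_BGR2HSV)[y0:y1,x0:x1]
    m=((h[...,0]<8)|(h[...,0]>172))&(h[...,1]>150)&(h[...,2]>90); v,u=np.nonzero(m); return np.c_[u+x0,v+y0]
a=red(t,(340,110,395,205)); b=red(s,(265,180,310,215))
print(a[a[:,1]>185].tolist()); print(b[np.argsort(b[:,0])][:14].tolist())
print(tri([ray("top",372,192),ray("scene",276.5,193.5)]))
print(delta([.45,-.30,.22],tool(-23.5)))
E
```

```text
[[369, 186], [369, 187], [370, 188], [372, 188], [370, 189], [372, 189], [371, 190], [372, 190], [371, 191], [372, 191], [371, 192], [372, 192], [370, 193], [371, 193], [372, 193], [373, 193], [371, 194], [372, 194]]
[[275, 193], [275, 194], [276, 193], [276, 194], [277, 194], [278, 194], [279, 194], [280, 194], [281, 194], [284, 195], [285, 195], [286, 195], [287, 195], [289, 209]]
[ 0.58535031 -0.17697572  0.23263894]
(array([-0.4908, -0.0068,  0.0592]), array([-0.004,  0.006,  3.94 ]))
```

```bash
python3 -m inch '{"xyz":[[-0.055,-0.001,0.005],[-0.11,-0.002,0.01],[-0.165,-0.003,0.015],[-0.22,-0.004,0.02],[-0.275,-0.005,0.03]],"delta_rot":[[0,0,0.4],[0,0,0.8],[0,0,1.2],[0,0,1.6],[0,0,2]]}'  >/dev/null
python3 - <<'E'
from h import *
print(get_obs()["tool_pos"],delta([.45,-.30,.22],tool(-23.5)))
E
```

```text
[ 0.46657236 -0.08283637  0.24930127] (array([-0.2151,  0.0344,  0.0291]), array([ 0.008, -0.011,  2.008]))
```

```bash
python3 -m inch '{"xyz":[[-0.055,0.009,0.007],[-0.11,0.018,0.015],[-0.165,0.026,0.022],[-0.208,0.033,0.029],[-0.208,0.033,0.029]],"delta_rot":[[0,0,0.5],[0,0,1],[0,0,1.5],[0,0,2],[0,0,2]]}'
python3 - <<'E'
from h import *
c=get_calibration("wrist"); im=snapshot("wrist"); cv2.imwrite("pics/w2.png",im)
import pickle; pickle.dump(c,open("w2.pkl","wb")); print(get_obs()["tool_pos"])
print(proj("wrist",[.4755,-.2997,.074],c))
blobs("wrist",c,im,"white",[0,0,110],[180,60,255],(200,50,420,300),.074)
blobs("wrist",c,im,"tray",[105,150,40],[125,255,255],(150,20,500,350),.014)
E
```

```text
clock: 2.65
tool_pos: [0.4487, -0.2952, 0.2194]
orientation: [-179.9, 0.1, 66.2]
wrist_force: [0.6, 1.0, -1.0]
opening: 1.001
[ 0.44952965 -0.29272585  0.21948448]
[349.6941748  184.30267883]
white px [348. 188.] mm [ 472.7 -302.6] size [23.7 42.7] long-axis yaw 156.6
white px [331. 127.] mm [ 466.4 -258.2] size [ 59.9 110.9] long-axis yaw 167.2
tray px [214. 203.] mm [ 316.  -268.3] size [10.2 37.8] long-axis yaw 155.9
tray px [328. 168.] mm [ 458.5 -289. ] size [117.1 126.9] long-axis yaw 167.3
```

View pics/w2.png

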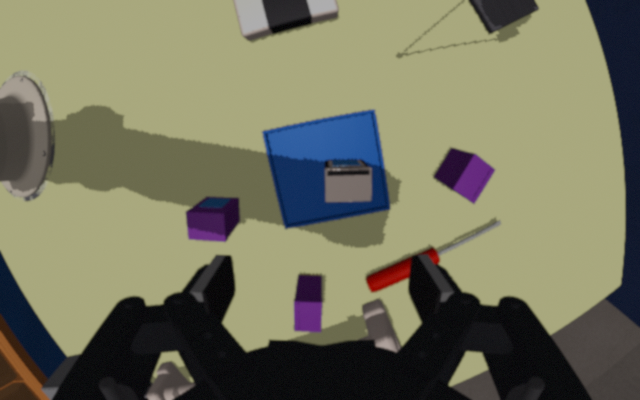

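The wrist view shows the spare's white cap at (348,186) with the strip on its upper side, and the purple modules and screwdriver clear of the grasp. I'll descend.

```bash
python3 - <<'E'
from h import *
print(delta([.4748,-.2993,.036],tool(-23.5)))
E
```

```text
(array([0.0041, 0.0261, 0.1834]), array([-0.019, -0.003, -0.026]))
```

```bash
python3 -m inch '{"xyz":[[0.001,0.018,0.03],[0.003,0.026,0.08],[0.004,0.026,0.125],[0.004,0.026,0.165],[0.004,0.026,0.183]],"delta_rot":[[0,0,0],[0,0,0],[0,0,0],[0,0,0],[0,0,0]]}'
python3 - <<'E'
from h import *
print(delta([.4748,-.2993,.036],tool(-23.5)))
E
```

```text
clock: 3.32
tool_pos: [0.475, -0.2958, 0.035]
orientation: [-179.8, -0.1, 66.6]
wrist_force: [-0.0, 0.6, 1.2]
opening: 1.004
(array([-0.0033,  0.0012, -0.001 ]), array([-0.047, -0.025,  0.028]))
```

```bash
python3 -m inch '{"xyz":[[-0.003,0.001,-0.001],[-0.003,0.001,-0.001]],"delta_rot":[[0,0,0],[0,0,0]]}' ; python3 -m inch '{"xyz":[[0,0,0],[0,0,0],[0,0,0],[0,0,0],[0,0,0]],"delta_rot":[[0,0,0],[0,0,0],[0,0,0],[0,0,0],[0,0,0]]}' 0.02 60;
```

```text
clock: 3.58
tool_pos: [0.4764, -0.3036, 0.04]
orientation: [179.8, 0.0, 66.4]
wrist_force: [-0.0, -0.6, -0.5]
opening: 1.002
clock: 4.2
tool_pos: [0.4755, -0.3032, 0.0393]
orientation: [179.9, -0.0, 66.4]
wrist_force: [-0.5, 0.7, 6.3]
opening: 0.509
```

```bash
python3 -m inch '{"xyz":[[0,0,-0.02],[0,0,-0.06],[0,0,-0.1],[0,0,-0.12],[0,0,-0.12]],"delta_rot":[[0,0,0],[0,0,0],[0,0,0],[0,0,0],[0,0,0]]}'; python3 -m inch '{"xyz":[[0,0,0]],"delta_rot":[[0,0,0]]}'
python3 - <<'E'
from h import *
for i in range(2): print(get_obs()["tool_pos"],get_obs()["orientation"]); im=snapshot("wrist")
c=get_calibration("wrist"); print(proj("wrist",get_obs()["tool_pos"]+[0,0,.038]))
t=snapshot("top"); cv2.imwrite("pics/v3.png",np.vstack([cv2.resize(im[150:400,150:500],(560,400)),cv2.resize(t[200:280,360:460],(250,200)).repeat(1,0)[:200].copy() if 0 else cv2.copyMakeBorder(cv2.resize(t[200:270,360:460],(286,200)),0,0,0,274,0)]))
E
```

```text
clock: 4.82
tool_pos: [0.4762, -0.3036, 0.1609]
orientation: [179.7, 0.0, 66.4]
wrist_force: [-0.8, 0.5, -1.8]
opening: 0.507
clock: 4.95
tool_pos: [0.4744, -0.3023, 0.1578]
orientation: [-179.9, -0.0, 66.4]
wrist_force: [0.3, 0.1, -2.1]
opening: 0.509
[ 0.47437632 -0.30233129  0.15776196] [-1.79935663e+02 -1.34275548e-02  6.64178584e+01]
[ 0.47415662 -0.30220607  0.15730772] [-1.79884886e+02 -1.28848610e-02  6.64180183e+01]
[322.56885369 300.23935995]
```

View pics/v3.png

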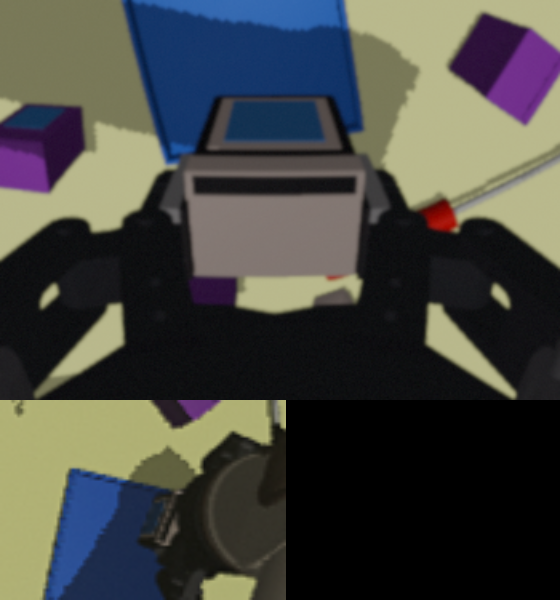

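The spare is held upright with its window forward. In full-image coordinates its cap's front edge is at row ~247 and its rear edge at ~322, spanning columns 264–378.

```bash
python3 - <<'E'
from h import *
o=get_obs(); C=R.from_euler("xyz",o["orientation"],degrees=True); c=get_calibration("wrist")
print(o["tool_pos"])
for p in [(264.5,247),(378,247),(269,322),(374.5,322),(320,247),(320,322)]:
    print(p,C.inv().apply(onz("wrist",*p,o["tool_pos"][2]+.035,c)-o["tool_pos"]).round(4))
print(delta([.44,-.06,.19],tool(-4)))
E
```

```text
[ 0.47409983 -0.30231119  0.15703988]
(264.5, 247) [ 0.0223 -0.0226 -0.0349]
(378, 247) [ 0.0223  0.0214 -0.0351]
(269, 322) [-0.0143 -0.0236 -0.0349]
(374.5, 322) [-0.0143  0.0227 -0.0351]
(320, 247) [ 0.0225 -0.0011 -0.035 ]
(320, 322) [-0.0137 -0.0012 -0.035 ]
(array([ 0.2084, -0.1283, -0.0326]), array([-0.028, -0.006, -3.918]))
```

```bash
python3 -m inch '{"xyz":[[0.042,-0.026,-0.006],[0.084,-0.052,-0.012],[0.126,-0.078,-0.018],[0.168,-0.104,-0.025],[0.21,-0.128,-0.032]],"delta_rot":[[0,0,-0.8],[0,0,-1.6],[0,0,-2.4],[0,0,-3.2],[0,0,-3.9]]}'
python3 - <<'E'
from h import *
print(delta([.5387,.1825,.14],tool(-4)))
E
```

```text
clock: 5.72
tool_pos: [0.4407, -0.0576, 0.1898]
orientation: [-179.9, 0.0, 86.0]
wrist_force: [0.4, -0.2, -0.9]
opening: 0.508
(array([0.2464, 0.0812, 0.0497]), array([-0.016,  0.001,  0.005]))
```

```bash
python3 -m inch '{"xyz":[[0.05,0.018,0.01],[0.1,0.035,0.02],[0.15,0.052,0.03],[0.2,0.07,0.04],[0.246,0.081,0.05]],"delta_rot":[[0,0,0],[0,0,0],[0,0,0],[0,0,0],[0,0,0]]}'
python3 -m inch '{"xyz":[[0,0,0],[0,0,0]],"delta_rot":[[0,0,0],[0,0,0]]}'
python3 - <<'E'
from h import *
a=[]
for i in range(3):
    c=get_calibration("wrist"); im=snapshot("wrist"); o=get_obs(); a.append(o["tool_pos"]); print(o["tool_pos"])
cv2.imwrite("pics/w4.png",im); t=snapshot("top"); cv2.imwrite("pics/t4.png",t)
import pickle; pickle.dump(c,open("w4.pkl","wb"))
print(delta([.5387,.1825,.041],tool(-4)))
b=(280,10,420,250)
blobs("wrist",c,im,"green",[45,150,40],[80,255,255],b,.076)
blobs("wrist",c,im,"red",[172,150,60],[8,255,255],b,.076)
blobs("wrist",c,im,"yellow",[18,190,80],[32,255,255],b,.034)
cv2.imwrite("pics/v4.png",np.vstack([im[0:330],cv2.resize(t[190:250,160:300],(640,274))])[:600])
E
```

```text
clock: 6.35
tool_pos: [0.5404, 0.182, 0.1389]
orientation: [-179.9, 0.0, 85.9]
wrist_force: [-0.2, -0.8, -2.2]
opening: 0.51
clock: 6.6
tool_pos: [0.5392, 0.1797, 0.1391]
orientation: [-179.9, 0.1, 85.9]
wrist_force: [0.0, -0.9, -0.9]
opening: 0.508
[0.53949396 0.17892247 0.1395455 ]
[0.53976897 0.17860891 0.13992866]
[0.53992452 0.1786503  0.14020216]
(array([ 0.0036, -0.0017,  0.0994]), array([ 0.001,  0.005, -0.044]))
green px [321. 130.] mm [541.8 236.7] size [31.1 42.9] long-axis yaw 175.9
red px [319.  64.] mm [545.  285.6] size [32.1 42.9] long-axis yaw 175.6
yellow px [323.  20.] mm [552.  329.8] size [19.7 70. ] long-axis yaw 175.9
```

View pics/v4.png

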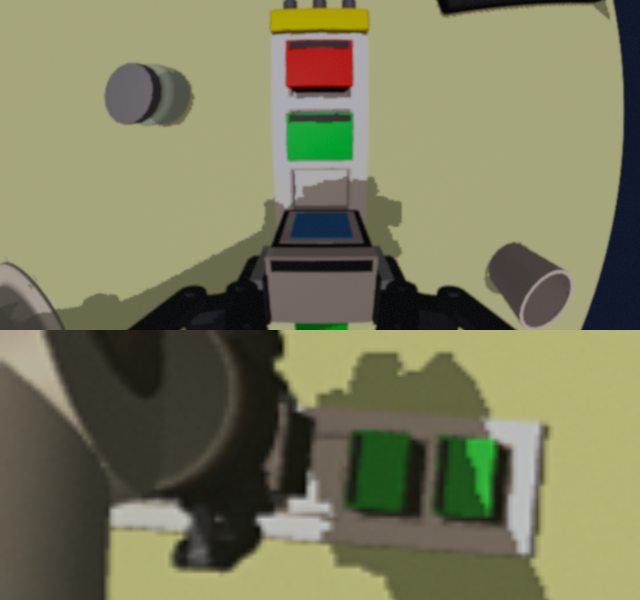

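The spare is aligned over the pocket. The pocket is visible at (320,187), and the held window faces the yellow end.

```bash
python3 -m inch '{"xyz":[[0.0035,-0.002,0.02],[0.0035,-0.002,0.05],[0.0035,-0.002,0.066],[0.0035,-0.002,0.066],[0.0035,-0.002,0.066]],"delta_rot":[[0,0,0],[0,0,0],[0,0,0],[0,0,0],[0,0,0]]}'
python3 -m inch '{"xyz":[[0,0,0],[0,0,0]],"delta_rot":[[0,0,0],[0,0,0]]}'
python3 - <<'E'
from h import *
a=[]
for i in range(4):
    c=get_calibration("wrist"); im=snapshot("wrist"); o=get_obs(); a.append(delta([.538,.1824,.041],tool(-4))[0])
print(a)
b=(240,0,420,240)
blobs("wrist",c,im,"green",[45,150,40],[80,255,255],b,.076)
blobs("wrist",c,im,"red",[172,150,60],[8,255,255],b,.076)
E
```

```text
clock: 7.42
tool_pos: [0.5391, 0.1841, 0.0752]
orientation: [179.9, -0.0, 85.9]
wrist_force: [-0.5, -0.1, -0.3]
opening: 0.504
clock: 7.68
tool_pos: [0.5388, 0.1843, 0.0751]
orientation: [179.9, -0.0, 85.9]
wrist_force: [-0.2, -0.0, -0.8]
opening: 0.506
[array([-0.0019, -0.0006,  0.0339]), array([-0.0019, -0.0004,  0.0338]), array([-0.0018, -0.0003,  0.0336]), array([-0.0018, -0.0002,  0.0335])]
green px [322. 156.] mm [542.  236.8] size [32.  43.8] long-axis yaw 175.2
red px [322.  43.] mm [545.3 286.1] size [33.2 43.7] long-axis yaw 176.0
```

```bash
python3 -m inch '{"xyz":[[-0.0015,0,0.005],[-0.0015,0,0.011],[-0.0015,0,0.017],[-0.0015,0,0.022],[-0.0015,0,0.022]],"delta_rot":[[0,0,0],[0,0,0],[0,0,0],[0,0,0],[0,0,0]]}'
python3 - <<'E'
from h import *
print(delta([.5383,.1826,.041],tool(-4)),get_obs()["wrist_force"])
E
```

```text
clock: 8.5
tool_pos: [0.5376, 0.1824, 0.0516]
orientation: [-179.9, 0.0, 85.9]
wrist_force: [-0.1, -0.1, -1.4]
opening: 0.505
(array([0.0002, 0.0007, 0.0106]), array([-0.014,  0.006, -0.016])) [-0.08020429 -0.14791751 -1.42732917]
```

No contact force, and the underside is already below the rack top. I'll continue down.

```bash
python3 -m inch '{"xyz":[[0,0.0005,0.004],[0,0.0005,0.007],[0,0.0005,0.01],[0,0.0005,0.011],[0,0.0005,0.011]],"delta_rot":[[0,0,0],[0,0,0],[0,0,0],[0,0,0],[0,0,0]]}'
python3 - <<'E'
from h import *
print(delta([.5383,.1826,.041],tool(-4)),get_obs()["wrist_force"])
E
```

```text
clock: 9.12
tool_pos: [0.5387, 0.1826, 0.0413]
orientation: [180.0, -0.0, 85.9]
wrist_force: [-0.5, -0.1, -1.0]
opening: 0.507
(array([-0.    , -0.0004,  0.0003]), array([ 0.002, -0.001, -0.017])) [-0.45910345 -0.11788326 -0.98962244]
```

```bash
python3 -m inch '{"xyz":[[0,0,0.001],[0,0,0.002],[0,0,0.003],[0,0,0.003]],"delta_rot":[[0,0,0],[0,0,0],[0,0,0],[0,0,0]]}'
python3 -m inch '{"xyz":[[0,0,0]],"delta_rot":[[0,0,0]]}'
```

```text
clock: 9.62
tool_pos: [0.5388, 0.1826, 0.0413]
orientation: [180.0, -0.0, 85.9]
wrist_force: [-8.5, -2.1, 24.4]
opening: 0.511
clock: 9.75
tool_pos: [0.5388, 0.1826, 0.0412]
orientation: [180.0, -0.0, 85.9]
wrist_force: [-9.4, -3.2, 25.0]
opening: 0.506
```

The floor is reached at the expected height with a 25 N push. I'll release and rise.

```bash
python3 -m inch '{"xyz":[[0,0,-0.003],[0,0,-0.003],[0,0,-0.003],[0,0,-0.003]],"delta_rot":[[0,0,0],[0,0,0],[0,0,0],[0,0,0]]}' 0.085
python3 -m inch '{"xyz":[[0,0,-0.02],[0,0,-0.06],[0,0,-0.1],[-0.02,0,-0.12],[-0.02,0,-0.12]],"delta_rot":[[0,0,0],[0,0,0],[0,0,0],[0,0,0],[0,0,0]]}'
python3 - <<'E'
from h import *
for i in range(3): c=get_calibration("wrist"); im=snapshot("wrist")
o=get_obs(); print(o["tool_pos"])
b=(240,0,420,320)
blobs("wrist",c,im,"green",[45,150,40],[80,255,255],b,.076)
blobs("wrist",c,im,"red",[172,150,60],[8,255,255],b,.076)
blobs("wrist",c,im,"white",[0,0,90],[180,50,255],b,.076)
cv2.imwrite("pics/w5.png",cv2.resize(im[20:300,220:440],(550,600)[:2]))
E
```

```text
clock: 10.25
tool_pos: [0.5385, 0.1825, 0.0409]
orientation: [-180.0, 0.0, 85.9]
wrist_force: [-0.3, -0.4, -0.5]
opening: 0.993
clock: 10.88
tool_pos: [0.5386, 0.1613, 0.1628]
orientation: [179.8, -0.0, 85.8]
wrist_force: [0.2, 0.6, -0.5]
opening: 0.995
[0.5363661  0.16309971 0.16008703]
green px [323. 291.] mm [531.9  89.5] size [35.3 42.7] long-axis yaw 175.8
green px [323. 239.] mm [535.3 137.6] size [34.8 42.9] long-axis yaw 175.8
green px [322. 114.] mm [541.9 236.3] size [30.5 42.5] long-axis yaw 175.9
red px [322.  49.] mm [545.2 285.5] size [32.8 43. ] long-axis yaw 176.2
white px [322. 170.] mm [539.  195.7] size [ 67.  220.8] long-axis yaw 86.0
```

View pics/w5.png

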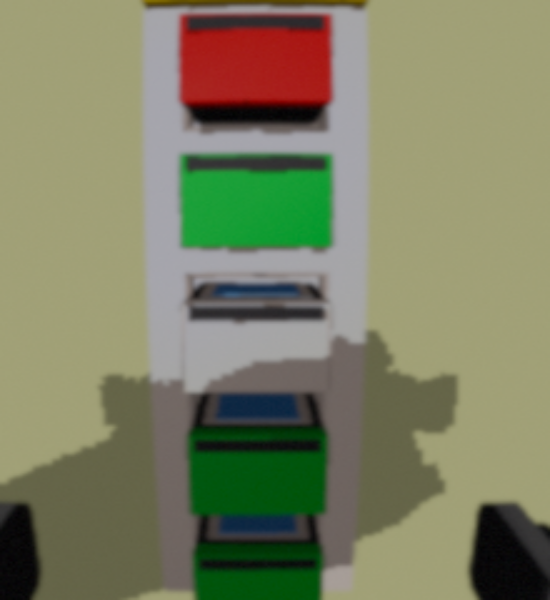

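The spare sits level with its neighbours (rows ~305–390 of the crop), window toward the yellow end. Now the red-capped module.

```bash
python3 - <<'E'
from h import *
print(delta([.5453,.286,.041],tool(-4)))
E
```

```text
(array([0.1233, 0.0004, 0.1191]), array([-0.021,  0.003, -0.013]))
```

```bash
python3 -m inch '{"xyz":[[0.045,0,0],[0.09,0,0],[0.122,0,0.02],[0.122,0,0.05],[0.122,0,0.05]],"delta_rot":[[0,0,0],[0,0,0],[0,0,0],[0,0,0],[0,0,0]]}'
python3 -m inch '{"xyz":[[0,0,0],[0,0,0]],"delta_rot":[[0,0,0],[0,0,0]]}'
python3 - <<'E'
from h import *
print(delta([.5453,.286,.041],tool(-4)))
E
```

```text
clock: 11.65
tool_pos: [0.5425, 0.2839, 0.1071]
orientation: [-179.6, 0.2, 86.0]
wrist_force: [-0.0, -0.7, 0.5]
opening: 0.995
clock: 11.9
tool_pos: [0.5468, 0.2842, 0.1124]
orientation: [179.9, -0.1, 85.9]
wrist_force: [0.6, -0.1, -0.2]
opening: 0.994
(array([ 0.0017, -0.0018,  0.0714]), array([ 0.017, -0.01 , -0.028]))
```

```bash
python3 -m inch '{"xyz":[[0.002,-0.001,0.03],[0.002,-0.001,0.06],[0.002,-0.001,0.07],[0.002,-0.001,0.07]],"delta_rot":[[0,0,0],[0,0,0],[0,0,0],[0,0,0]]}'
python3 -m inch '{"xyz":[[0,0,0],[0,0,0]],"delta_rot":[[0,0,0],[0,0,0]]}'
python3 -m inch '{"xyz":[[0,0,0],[0,0,0],[0,0,0],[0,0,0],[0,0,0]],"delta_rot":[[0,0,0],[0,0,0],[0,0,0],[0,0,0],[0,0,0]]}' 0.02 60
```

```text
clock: 12.4
tool_pos: [0.5453, 0.2861, 0.0416]
orientation: [-180.0, 0.0, 85.9]
wrist_force: [0.5, 0.4, -0.5]
opening: 0.997
clock: 12.65
tool_pos: [0.546, 0.2869, 0.0426]
orientation: [179.9, -0.1, 85.9]
wrist_force: [-0.2, 0.2, -0.3]
opening: 0.999
clock: 13.28
tool_pos: [0.5454, 0.2865, 0.0417]
orientation: [180.0, -0.0, 85.9]
wrist_force: [-0.2, -0.0, 5.3]
opening: 0.505
```

```bash
python3 -m inch '{"xyz":[[0,0,-0.008],[0,0,-0.025],[0,0,-0.06],[0,0,-0.11],[0,0,-0.16]],"delta_rot":[[0,0,0],[0,0,0],[0,0,0],[0,0,0],[0,0,0]]}'
python3 -m inch '{"xyz":[[0,0,-0.02],[0,0,-0.02],[0,0,-0.02]],"delta_rot":[[0,0,0],[0,0,0],[0,0,0]]}'
python3 - <<'E'
from h import *
snapshot("top")
o=get_obs(); C=R.from_euler("xyz",o["orientation"],degrees=True); c=get_calibration("wrist"); im=snapshot("wrist")
h=cv2.cvtColor(im,cv2.COLOR_BGR2HSV)
m=((h[...,0]<8)|(h[...,0]>172))&(h[...,1]>150)&(h[...,2]>50); m[:,:200]=0;m[:,440:]=0
q=max(cv2.findContours(m.astype(np.uint8),0,1)[0],key=cv2.contourArea)
w=np.array([C.inv().apply(onz("wrist",*p,o["tool_pos"][2]+.0345,c)-o["tool_pos"]) for p in q[:,0]])*1000
print(cv2.boundingRect(q),cv2.minAreaRect(w[:,:2].astype(np.float32)))
# focus axes: lens direction from top view: camera stand
t=cv2.imread("pics/top0.png"); cv2.imwrite("pics/v6.png",np.hstack([cv2.resize(im[180:400,200:440],(360,330)),cv2.resize(t[60:210,320:420],(400,600))[:600][135:465] if 0 else cv2.resize(t[65:205,330:400],(165,330))]))
cv2.imwrite("pics/stand.png",cv2.resize(t[65:205,325:405],(340,595)))
E
```

```text
clock: 13.9
tool_pos: [0.5446, 0.2862, 0.2035]
orientation: [-180.0, 0.0, 85.9]
wrist_force: [0.5, 0.3, -1.2]
opening: 0.504
clock: 14.28
tool_pos: [0.5442, 0.2859, 0.2203]
orientation: [-179.9, 0.1, 85.9]
wrist_force: [-0.7, -0.7, -1.6]
opening: 0.51
(266, 252, 112, 74) ((2.2423133850097656, -0.7184429168701172), (45.35420608520508, 36.189697265625), 89.99260711669922)
```

View pics/stand.png

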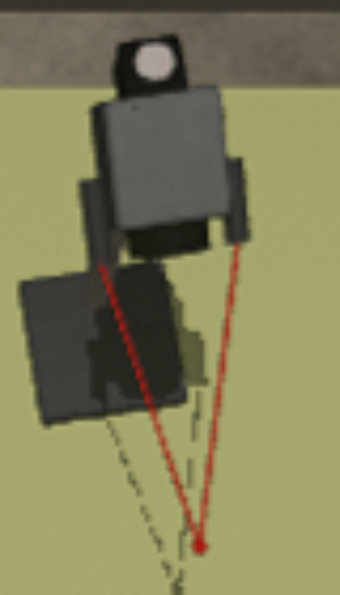

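The stand crop shows the dark base with corners about (20,283), (162,263), (187,403) and (43,425), and the focus dot at (200,547). I'll use them to get the lens heading.

```bash
python3 - <<'E'
from h import *
def px(u,v): return 325+u/4.25-.4,65+v/4.25-.4
P=[onz("top",*px(*p),.012)[:2] for p in [(20,283),(162,263),(187,403),(43,425)]]
P=np.array(P); print(P.round(4)); print("sides",[np.linalg.norm(P[i]-P[i-1]).round(4) for i in range(4)])
f=np.array(tri([ray("top",371.6,192.6),ray("scene",275.8,193.6)])); print("focus",f)
a=lambda d:np.degrees(np.arctan2(d[1],d[0]))
print("yaw edges",a(P[1]-P[2]),a(P[0]-P[3]),a(P[0]-P[1])-90,a(P[3]-P[2])-90, "to base",a(P.mean(0)-f[:2]))
s=cv2.imread("pics/scene0.png"); h=cv2.cvtColor(s,cv2.COLOR_BGR2HSV)
m=((h[...,0]<8)|(h[...,0]>172))&(h[...,1]>120)&(h[...,2]>80); v,u=np.nonzero(m[180:235,265:335]); print(sorted(zip((u+265).tolist(),(v+180).tolist())))
# residual
for n,p in(("top",(371.6,192.6)),("scene",(275.8,193.6))): print(proj(n,f)-p)
E
```

```text
[[ 0.8016 -0.093 ]
 [ 0.816  -0.1893]
 [ 0.7182 -0.2044]
 [ 0.7028 -0.1082]]
sides [np.float64(0.1), np.float64(0.0974), np.float64(0.0989), np.float64(0.0975)]
focus [ 0.58385687 -0.17733592  0.23112401]
yaw edges 8.781441313313913 8.717508684493787 8.465432205861902 9.071859454240524 to base 9.23585259797042
[(275, 192), (275, 193), (275, 194), (276, 193), (276, 194), (277, 194), (278, 194), (278, 196), (279, 194), (279, 197), (280, 194), (280, 198), (281, 194), (282, 194), (282, 201), (283, 202), (284, 195), (284, 203), (285, 195), (286, 195), (287, 195), (287, 206), (288, 195), (288, 207), (289, 208), (289, 209), (290, 196), (290, 209), (291, 196), (292, 196), (293, 196), (294, 196), (296, 197), (297, 197), (298, 197), (299, 197), (300, 197)]
[-0.15891423 -0.0644104 ]
[-0.13469936 -0.00163044]
```

```bash
cat >> h.py <<'E'
def focus_pose(back=0,off=.018):
    f=np.array([.5839,-.1773,.2311]); y,p=np.radians(8.9),np.radians(25)
    mx=np.array([np.cos(p)*np.cos(y),np.cos(p)*np.sin(y),np.sin(p)]); my=np.array([-np.sin(y),np.cos(y),0]); mz=np.cross(mx,my)
    return f-(off+back)*mx+.0007*mz, R.from_matrix(np.c_[mx,-my,-mz])
E
python3 - <<'E'
from h import *
p,r=focus_pose(.06); print(p,r.as_euler("xyz",degrees=True)); o=get_obs(); print(o["joint_positions"])
print(delta([.44,.09,.25],tool(-4-40)))
E
```

```text
[ 0.51376686 -0.18828256  0.19877019] [180.  -25.    8.9]
[-31.94521516  23.8424228    2.26576892  95.50272869  -1.04993062
  60.86064428 -33.43911806]
(array([-0.2027, -0.0898, -0.0298]), array([-0.022,  0.03 ,  7.984]))
```

```bash
python3 -m inch '{"xyz":[[-0.04,-0.018,-0.006],[-0.08,-0.036,-0.012],[-0.12,-0.054,-0.018],[-0.16,-0.072,-0.024],[-0.2,-0.09,-0.03]],"delta_rot":[[0,0,1.6],[0,0,3.2],[0,0,4.8],[0,0,6.4],[0,0,8]]}'
python3 - <<'E'
from h import *
p,r=focus_pose(.06); print(delta(p,r)); p,r=focus_pose(.06); print(delta([.46,-.08,.24],r))
E
```

```text
clock: 15.0
tool_pos: [0.4396, 0.0918, 0.2503]
orientation: [-179.9, 0.1, 45.6]
wrist_force: [0.3, -0.5, -2.2]
opening: 0.504
(array([-0.1483,  0.2489,  0.0516]), array([-1.606,  4.852,  7.231]))
(array([-0.1086,  0.1347,  0.0104]), array([-1.606,  4.852,  7.231]))
```

```bash
python3 -m inch '{"xyz":[[-0.025,0.042,0.004],[-0.055,0.085,0.012],[-0.085,0.135,0.022],[-0.115,0.19,0.036],[-0.148,0.248,0.052]],"delta_rot":[[-0.32,0.97,1.45],[-0.64,1.94,2.9],[-0.96,2.91,4.34],[-1.28,3.88,5.8],[-1.6,4.85,7.23]]}'
python3 -m inch '{"xyz":[[0,0,0],[0,0,0]],"delta_rot":[[0,0,0],[0,0,0]]}'
python3 - <<'E'
from h import *
print(get_obs()["joint_positions"])
p,r=focus_pose(); print(delta(p,r))
E
```

```text
clock: 15.62
tool_pos: [0.5137, -0.1794, 0.2005]
orientation: [-179.9, -25.2, 9.0]
wrist_force: [2.9, 2.0, -0.7]
opening: 0.507
clock: 15.88
tool_pos: [0.5128, -0.1771, 0.1998]
orientation: [-179.9, -24.9, 9.2]
wrist_force: [0.1, 0.7, -1.5]
opening: 0.508
[ -2.09175961   8.62682347  29.84178946 125.73205231 -37.60182415
  31.63734275 -24.23181443]
(array([0.0588, 0.0115, 0.0005]), array([-0.054,  0.028,  0.058]))
```

```bash
python3 -m inch '{"xyz":[[0.015,0.003,0],[0.03,0.006,0],[0.045,0.009,0],[0.058,0.0115,0.0005],[0.058,0.0115,0.0005]],"delta_rot":[[0,0,0],[0,0,0],[0,0,0],[0,0,0],[0,0,0]]}'
python3 -m inch '{"xyz":[[0,0,0],[0,0,0]],"delta_rot":[[0,0,0],[0,0,0]]}'
python3 - <<'E'
from h import *
p,r=focus_pose(); print(delta(p,r))
s=snapshot("scene"); t=snapshot("top"); w=snapshot("wrist")
cv2.imwrite("pics/v7.png",np.vstack([np.hstack([cv2.resize(s[160:260,240:350],(440,400)),cv2.resize(t[80:240,330:420],(225,400))]),cv2.copyMakeBorder(w[200:400],0,0,0,25,0)]))
E
```

```text
clock: 16.5
tool_pos: [0.5693, -0.1802, 0.226]
orientation: [180.0, -25.1, 9.3]
wrist_force: [-0.4, 0.8, -1.8]
opening: 0.507
clock: 16.75
tool_pos: [0.5671, -0.1805, 0.2249]
orientation: [-179.9, -25.0, 9.2]
wrist_force: [-0.5, -0.2, -1.6]
opening: 0.508
(array([ 0.0001, -0.0006,  0.0009]), array([-0.042, -0.002,  0.052]))
```

View pics/v7.png

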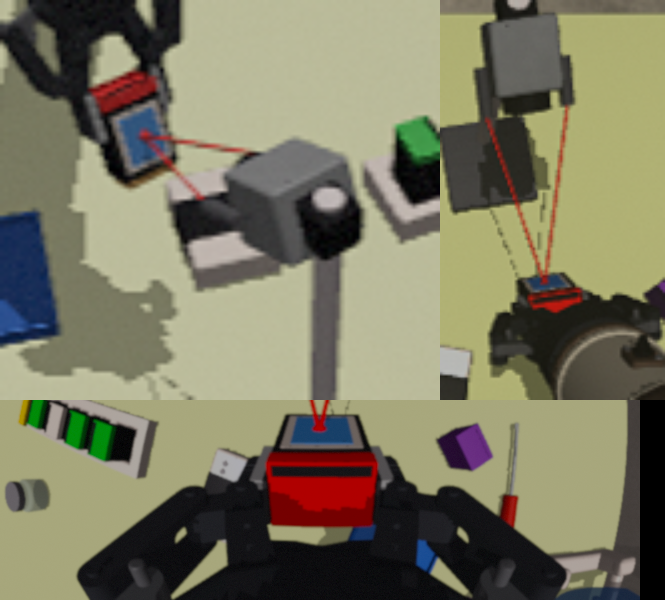

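The scene, top and wrist views all show the beams crossing at the middle of the window, with the red cap up and clear of everything. The spare is still in the rack row. I'll do one last settling check, then hand in.

```bash
python3 -m inch '{"xyz":[[0,0,0],[0,0,0],[0,0,0],[0,0,0]],"delta_rot":[[0,0,0],[0,0,0],[0,0,0],[0,0,0]]}'
python3 - <<'E'
from h import *
o=get_obs(); p,r=focus_pose(); print(delta(p,r),abs(o["dq"]).max(),o["clock"])
print(sign_off())
E
```

```text
clock: 17.4
tool_pos: [0.5679, -0.1804, 0.2253]
orientation: [-179.9, -25.1, 9.2]
wrist_force: [0.1, 0.4, -0.6]
opening: 0.51
(array([-0.0008, -0.0006,  0.001 ]), array([-0.04 , -0.011,  0.061])) 0.07688738108056992 17.4
the job is handed in; nothing more can be done
None
```

I put the white-capped spare in the empty middle pocket and released it. I then pulled out the red-capped module and handed in at 17.4 s of the 54 s limit, still holding it at the focus point. No verdict is reported on hand-in.

- **Spare:** a 25 N push down showed it on the pocket floor at the expected height. After release, the wrist picture showed it level with its neighbours, with its window facing the yellow end as theirs do.
- **Red module:** the TCP was within about 1.5 mm and 0.4° of the pose I computed for the focus point, and the arm was at rest. The scene, top and wrist pictures showed the beams crossing at the middle of the window, with the module clear of everything.
- **Bystanders:** in the last pictures I saw nothing disturbed, but I did not measure the green modules or the loose items again.

Two small disagreements showed up. Position estimates differed by about 2 mm: the rack between the cameras, and the module's place in the grip between the picture and the aim. The measured TCP position also wandered by a few millimetres just after each move, so I corrected for it before both grasps and before the final descent into the pocket.

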